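# Move the spice jars to the railed rack in the same order

### The job

Move the four spice jars from the row of trays on the old stand into the new wooden rack, keeping their order from left to right as seen from the robot: the leftmost jar goes into the leftmost bay, and so on to the rightmost. Lift each jar over the steel rail and stand it upright on the rack's board in its own bay; do not tip any jar over, and leave the white ramekin where it is.

Things in the scene. Friction and masses are not known exactly. Their poses are not given: they have to be found in the camera images.
- jar_1: spice jar, upright cylinder 41 mm in diameter, 105 mm tall, dark cap on the top 21 mm, cream label, cap top cream and blue; about 110 g. Origin: centre of its underside, z up. At the start it stands in the tray tray_1; in which place of the row that is differs from run to run.
- jar_2: spice jar, upright cylinder 41 mm in diameter, 105 mm tall, dark cap on the top 21 mm, black label with a green leaf, cap top dark green; about 110 g. Origin: centre of its underside, z up. At the start it stands in the tray tray_2; in which place of the row that is differs from run to run.
- jar_3: spice jar, upright cylinder 41 mm in diameter, 105 mm tall, dark cap on the top 21 mm, navy blue label, cap top dark red and blue; about 110 g. Origin: centre of its underside, z up. At the start it stands in the tray tray_3; in which place of the row that is differs from run to run.
- jar_4: spice jar, upright cylinder 41 mm in diameter, 105 mm tall, dark cap on the top 21 mm, black and white label, cap top black; about 110 g. Origin: centre of its underside, z up. At the start it stands in the tray tray_4; in which place of the row that is differs from run to run.
- tray_1: square steel tray 66 x 66 mm, rim 10 mm high, floor 5 mm, fixed; jar_1 starts in it. Four trays in a row, 75 mm between centres, on a dark board 88 x 316 mm, 12 mm thick (old stand). Origin: centre of its underside, 12 mm above the worktop (jars stand at 17 mm). y runs along the row to the left, x away from the robot; turned at most 0.25 rad. Its place in the row varies.
- tray_2: square steel tray 66 x 66 mm, rim 10 mm high, floor 5 mm, fixed; jar_2 starts in it. Four trays in a row, 75 mm between centres, on a dark board 88 x 316 mm, 12 mm thick (old stand). Origin: centre of its underside, 12 mm above the worktop (jars stand at 17 mm). y runs along the row to the left, x away from the robot; turned at most 0.25 rad. Its place in the row varies.
- tray_3: square steel tray 66 x 66 mm, rim 10 mm high, floor 5 mm, fixed; jar_3 starts in it. Four trays in a row, 75 mm between centres, on a dark board 88 x 316 mm, 12 mm thick (old stand). Origin: centre of its underside, 12 mm above the worktop (jars stand at 17 mm). y runs along the row to the left, x away from the robot; turned at most 0.25 rad. Its place in the row varies.
- tray_4: square steel tray 66 x 66 mm, rim 10 mm high, floor 5 mm, fixed; jar_4 starts in it. Four trays in a row, 75 mm between centres, on a dark board 88 x 316 mm, 12 mm thick (old stand). Origin: centre of its underside, 12 mm above the worktop (jars stand at 17 mm). y runs along the row to the left, x away from the robot; turned at most 0.25 rad. Its place in the row varies.
- rail_rack: new rack, pale wood, fixed, 84 (x) x 316 mm (y). Origin: centre of its underside, on the worktop; x to its back, y to its left seen from the robot; turned at most 0.25 rad. Board top 14 mm up. Bay centres x 0, y +112.5, +37.5, -37.5, -112.5 mm; bays 64 deep, 68 wide. Tops above the worktop: dividers 30, ends 64, back 59, front steel rail (at x -36) 53 mm.
- ramekin: small white ramekin, 67 mm in diameter, 40 mm tall, loose bystander standing behind the racks. Origin: centre of its underside.
Mind the look-alikes: they are no part of the job. Leave any orange or pink look-alike of the jar_4 alone. What is shaped like the jar_2 but orange is not meant.

How it is judged:
By the outcome, as a careful person would: the job done as asked, in the order asked, and still so for the second after the job is handed in, with the robot touching nothing.
It also fails if it takes over 112 s, if anything falls off the work surface, if the arm or the gripper's body presses on something with over 40 N, if the wrist force passes 120 N, or if a joint passes its speed limit or range.

### The arm

A 7-joint arm with a two-finger parallel gripper is mounted at the origin on a cart in front of the work surface, level with it; the furniture and walls round the work are solid. World frame = base frame: x ahead of the robot, y to its left, z up, the work surface at z = 0. Lengths are in mm, angles in rad, forces in N, time in s.
With the tool pointing down it reaches from about 400 to 750 mm from the base axis. Payload 19.5 kg.
Tool frame: the origin (TCP) lies midway between the tips of the shut fingers; the grasp point (between the pads) lies robot.pinch_z behind it (robot.pinch_z is the distance from the TCP to the grasp point, in mm); z points along the fingers, y is the line along which they close (so a half turn about z gives the same grasp; the last joint's range is limited). The gripper opens to 85 mm and grips with 20 to 120 N. Pads are 22 mm wide; open, the fingers measure 114 mm over their backs; the gripper's body (76 mm by 85 mm) begins 54 mm behind the grasp point. The pads swing forward as they close: fully open they stand 13 mm farther back than shut.
Start: joints at [-1.283, 0.707, -0.028, 1.485, 0.022, 0.951, -0.075], TCP at [186.203, 543.988, 231.268] pointing down, gripper open.
Joint ranges: [-2.71, 2.71], [-0.32, 2.16], [-1.57, 1.52], [0, 2.45], [-1.46, 4.6], [0, 2.02], [-2.83, 2.83]. Speed limits (rad/s): [1.89, 1.89, 2.57, 2.57, 3.01, 3.01, 3.01].

### API

Orientations are given as a rotation vector (axis times angle).
In Python, from workcell import robot gives the robot as it stands.
- The arm moves only by the tool jog_arm, never from a script. Its arguments are lists of equal length, an entry for each row: "offset": the shift along the world's x, y, z in m, a list of three; "twist": the turn, a rotation vector about the world's x, y, z in rad, a list of three; "hand": the closure, from -1 (fully open) to 1 (shut). In form: {"offset": [[tx, ty, tz], ...], "twist": [[wx, wy, wz], ...], "hand": [hand, ...]}. A call has 1 to 10 rows; each row is the pose to reach, as a shift and turn from the pose commanded when the call began; what a row does not reach only later rows make up. A row lasts 1/10 s, in which the tool goes at most 50 mm and 8.59 degrees, less where a joint would pass 70% of its speed; a pose out of reach is approached as far as the arm can. A call with a gripper value outside its range is refused whole. The fingers move at their own pace and stop on an object; "grip_force" is the grip in N (left out, the last holds). Time passes only in rows, so rows that repeat a pose let the fingers close. It gives the time, the measured TCP pose, the force, the opening and the grip force at its end, in the units of the state.
- robot.get_state(): the state, without advancing time (a new reading comes with each control period).
- robot.read_camera(name): name is "scene" or "top"; returns the picture (420x560x3 uint8, red, green, blue); there is no depth.
- robot.get_calibration(name): a dict with "camera_matrix" (3x3 intrinsics, pixels), "k1" (the pictures are not rectified: a ray, as slopes to the right and down, at radius r is drawn at 1 + k1 r^2 times it, then the intrinsics apply), "R" (3x3) and "t" (3): a world point X has camera coordinates R X + t. Camera axes: x right, y down, z forward; pixel columns grow to the right and rows downward; lengths in mm; the calibration is good to about 2 mm. A picture is of the moment at which its call begins. get_calibration takes no time and is no camera call.
- robot.sign_off(): hands the job in; it is judged then, once.
Trained networks look in the newest picture that a camera, given by its name, has taken for a name from the list of things; names that differ only in an ending like _2 or _b are one class to them, and where a whole thing is asked for, a point or a joint stands for the part that bears it (a point fixed in the world has none). Each returns a list of dicts, best first, with "confidence" (0 to 1); they miss things now and then, are a little off and sometimes report something else, mostly with a low value. They report only what shows in the picture. A call takes as long as a camera call. They do not tell look-alikes from the thing itself.
- robot.search_frame(camera, target): "centre" ([x, y, z] in mm, in the coordinates of the camera as it stood for that picture, good to about 4 mm: the middle of the surface that is visible of it).
The state is a dict: "t": time; "joints": joint angles; "qvel": joint speeds; "joint_efforts": joint torques, N m; "tcp_pos": TCP position; "tool_rot": TCP orientation; "ft_force": force on the tool from outside, world axes, zero at the start; "wrist_torque": the same for the moment, N m; "grip_width": finger opening in mm; "finger_force": force on a finger pad.
Only numpy, scipy, OpenCV 4.12 (cv2) and the standard library are available. Lean on these libraries where they do the work, as an engineer would, in place of code of your own. Each camera call takes 0.05 s, during which the arm holds its last target. There are 200 camera calls.

## Working session

There is one attempt and no reset: what is moved stays moved. The work goes in short steps, Python scripts to look and compute and a tool call to move; the robot and the scene stay as the last step left them, time stands still between calls to the robot, and variables do not carry over. Pictures are saved under pics/ and viewed, at most 14 in all, crops included, and the job is handed in when it is done.

Besides the shell and the picture viewer there is one more tool, called after ">>>" in YAML: its name, and indented under it one key for each argument. jog_arm: Moves the arm, as the interface text tells. Its arguments: {"type":"object","properties":{"offset":{"type":"array","items":{"type":"array","items":{"type":"number"}}},"twist":{"type":"array","items":{"type":"array","items":{"type":"number"}}},"hand":{"type":"array","items":{"type":"number"}},"grip_force":{"type":"number"}},"required":["offset","twist","hand"]}

```bash
mkdir -p pics
cat > h.py <<'E'
from workcell import robot
import numpy as np, cv2
def cal(n):
    c=robot.get_calibration(n); return [np.array(c[k],float) for k in("camera_matrix","R","t")]+[c["k1"]]
def toworld(n,p):
    K,R,t,k=cal(n); return R.T@(np.array(p,float)-t)
def proj(n,X):
    K,R,t,k=cal(n); p=R@np.array(X,float)+t; s=p[:2]/p[2]; s=s*(1+k*(s@s)); return K[:2,:2]@s+K[:2,2]
def unproj(n,uv,z):
    K,R,t,k=cal(n)
    d=np.linalg.solve(K,[uv[0],uv[1],1])[:2]; s=d.copy()
    for _ in range(20): s=d/(1+k*(s@s))
    r=R.T@np.array([s[0],s[1],1]); c=-R.T@t
    return c+r*(z-c[2])/r[2]
def snap(n,f):
    im=robot.read_camera(n); cv2.imwrite(f"pics/{f}.png",np.ascontiguousarray(im[:,:,::-1])); return im
E
python3 - <<'E'
from h import *
for n in("scene","top"):
    snap(n,n+"0")
    K,R,t,k=cal(n); print(n,"cam at",(-R.T@t).round(),"K",K[0,0],k)
    for o in("jar_1","tray_1","rail_rack","ramekin"):
        for d in robot.search_frame(n,o): print(n,o,round(d["confidence"],2),toworld(n,d["centre"]).round())
s=robot.get_state(); print(s,robot.pinch_z)
E
```

```text
scene cam at [  63. -447.  910.] K 439.8504417456553 0.020862513505869297
scene jar_1 0.97 [516.  83.  88.]
scene jar_1 0.89 [503. 159.  93.]
scene jar_1 0.85 [618. 146.  71.]
scene jar_1 0.66 [380. 252.  75.]
scene jar_1 0.63 [481. 300.  88.]
scene jar_1 0.55 [491. 228.  87.]
scene tray_1 0.74 [468. 304.  11.]
scene tray_1 0.68 [498. 153.  19.]
scene tray_1 0.61 [481. 234.  20.]
scene tray_1 0.54 [510.  78.  16.]
scene rail_rack 0.68 [ 506. -226.   20.]
scene ramekin 0.9 [710. -76.  25.]
top cam at [477.  10. 993.] K 449.6714656509952 -0.09988798280901313
top jar_1 0.9 [505. 165. 123.]
top jar_1 0.83 [385. 264. 102.]
top jar_1 0.68 [625. 154. 105.]
top jar_1 0.59 [622.  84. 103.]
top jar_1 0.57 [493. 232. 123.]
top jar_1 0.57 [485. 301. 121.]
top tray_1 0.95 [510. 154.  15.]
top tray_1 0.89 [510.  85.  15.]
top tray_1 0.85 [487. 230.  20.]
top tray_1 0.79 [467. 303.  17.]
top ramekin 0.9 [713. -75.   4.]
{'t': 0.5, 'joints': array([-1.28268202,  0.70654009, -0.02759652,  1.48459515,  0.02198024,
        0.95091212, -0.07550788]), 'qvel': array([ 0.00016795, -0.00082915,  0.0009525 , -0.00355666, -0.00056615,
        0.00256864, -0.00023205]), 'joint_efforts': array([ 7.16453746e-05, -8.82541823e+01,  1.23442646e+00, -2.36285555e+01,
        1.71835179e-02,  2.06588855e-03,  8.37862626e-05]), 'tcp_pos': array([186.20818236, 543.98128585, 231.24612823]), 'tool_rot': array([-5.15784843e-01, -3.09892254e+00,  2.34240663e-04]), 'ft_force': array([-0.24669198,  0.02882808,  0.59575887]), 'wrist_torque': array([ 0.03643213,  0.00477648, -0.00332552]), 'finger_force': 0.0, 'grip_width': 85.33137788219496} 18.700000000000003
```

View pics/scene0.png

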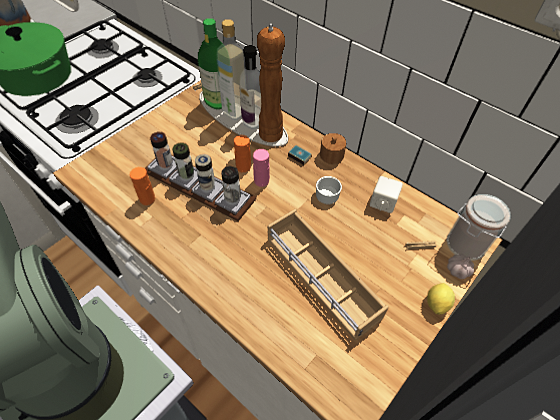

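View pics/top0.png

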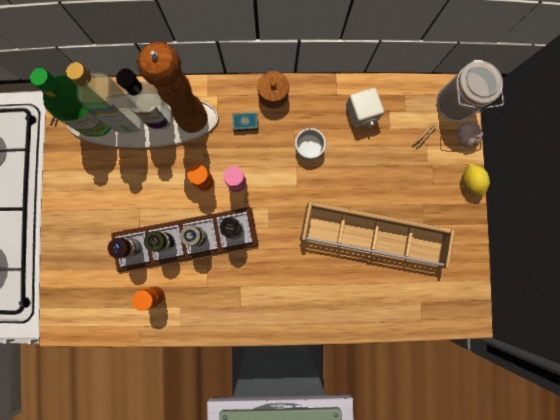

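The top picture shows the row of jars, left to right at about (121,247), (157,241), (193,237) and (231,228). The rack runs from (305,210) to (450,265). The orange and pink look-alikes are at (146,298), (199,176) and (234,178). I'll enlarge the picture to measure more precisely.

Run:
```python
from h import *
im=cv2.imread("pics/top0.png")
a=im[204:276,100:265]; b=im[200:277,298:463]
cv2.imwrite("pics/crop1.png",np.vstack([cv2.resize(a,None,fx=4,fy=4,interpolation=cv2.INTER_CUBIC),cv2.resize(b,None,fx=4,fy=4,interpolation=cv2.INTER_CUBIC)]))
```

```text
(no output)
```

View pics/crop1.png

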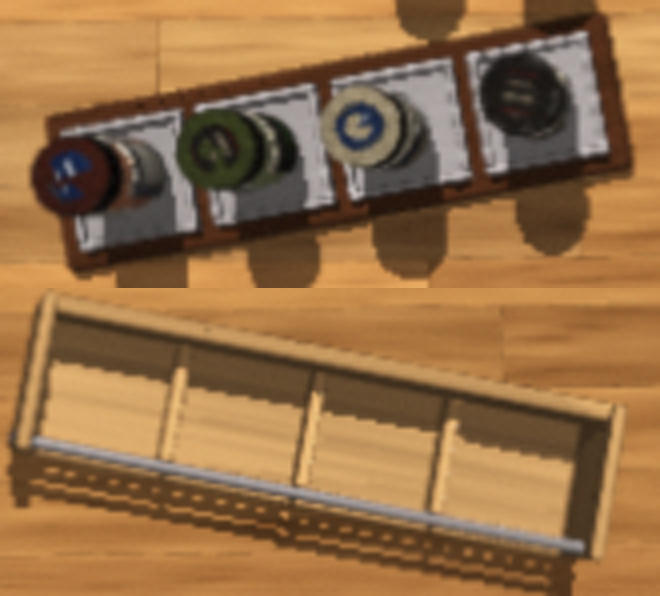

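Run:
```python
from h import *
f=lambda x,y,ox,oy:((x+.5)/4-.5+ox,(y+.5)/4-.5+oy)
J=np.array([unproj("top",f(*p,100,204),122)[:2] for p in [(75,175),(221,149),(364,126),(522,95)]])
print("jars",J.round(1))
d=J[0]-J[3]; print("yaw jars",np.arctan2(-d[0],d[1]),np.linalg.norm(np.diff(J,axis=0),axis=1))
T=np.array([unproj("top",f(*p,100,204),12)[:2] for p in [(47,118),(77,271),(632,163),(604,12)]]) # board corners
print("board",T.round(1),T.mean(0))
d=T[0]+T[1]-T[2]-T[3];print("yaw",np.arctan2(-d[0],d[1]),np.linalg.norm(d)/2)
C=np.array([unproj("top",f(*p,298,200),64)[:2] for p in [(48,5),(18,159),(600,268),(624,119)]])
print("rack",C.round(1),C.mean(0))
d=C[0]+C[1]-C[2]-C[3];yw=np.arctan2(-d[0],d[1]);print("yaw",yw,np.linalg.norm(d)/2,np.linalg.norm(C[0]-C[1]),np.linalg.norm(C[2]-C[3]))
u=np.array([-np.sin(yw),np.cos(yw)])
for y in(112.5,37.5,-37.5,-112.5): print(y,(C.mean(0)+u*y).round(1))
for d in robot.search_frame("top","rail_rack")+robot.search_frame("scene","rail_rack"): print(d)
```

```text
jars [[484.5 310. ]
 [496.3 238.1]
 [506.5 168.3]
 [520.3  91.6]]
yaw jars 0.16243890419460855 [72.86458581 70.52055844 77.97624615]
board [[516.9 364. ]
 [433.2 346.4]
 [487.9  42.4]
 [570.6  56.7]] [502.15352613 202.36773619]
yaw 0.17539723358305812 310.4100692005749
rack [[ 575.7  -68.7]
 [ 496.   -51.3]
 [ 432.7 -356.2]
 [ 510.6 -372.9]] [ 503.76165241 -212.25144172]
yaw -0.20776729269767136 311.258416963949 81.57716696638492 79.6442153666397
112.5 [ 527.  -102.2]
37.5 [ 511.5 -175.6]
-37.5 [ 496.  -248.9]
-112.5 [ 480.6 -322.3]
{'centre': [121.1, 144.3, 1001.5], 'confidence': 0.68}
```

>>> jog_arm:
  offset:
    - [0.015,-0.02,0]
    - [0.045,-0.06,0]
    - [0.075,-0.1,0]
    - [0.105,-0.14,0]
    - [0.14,-0.185,0]
    - [0.175,-0.23,0]
    - [0.21,-0.275,0]
    - [0.245,-0.32,0]
    - [0.275,-0.365,0]
    - [0.3,-0.4,0]
  twist:
    - [0,0,-0.05]
    - [0,0,-0.15]
    - [0,0,-0.25]
    - [0,0,-0.35]
    - [0,0,-0.45]
    - [0,0,-0.55]
    - [0,0,-0.65]
    - [0,0,-0.75]
    - [0,0,-0.85]
    - [0,0,-0.95]
  hand: [-1,-1,-1,-1,-1,-1,-1,-1,-1,-1]
  grip_force: 40

```text
t: 1.6
tcp_pos: [472.6, 162.6, 231.4]
tool_rot: [1.881, 2.516, 0.001]
ft_force: [0.9, 1.0, -0.3]
grip_width: 85.5
finger_force: 0.0
```

>>> jog_arm:
  offset:
    - [0.017,-0.026,0]
    - [0.034,-0.052,0]
    - [0.034,-0.052,-0.02]
    - [0.034,-0.052,-0.05]
    - [0.034,-0.052,-0.07]
    - [0.034,-0.052,-0.07]
    - [0.034,-0.052,-0.07]
    - [0.034,-0.052,-0.07]
  twist:
    - [0,0,-0.06]
    - [0,0,-0.12]
    - [0,0,-0.12]
    - [0,0,-0.12]
    - [0,0,-0.12]
    - [0,0,-0.12]
    - [0,0,-0.12]
    - [0,0,-0.12]
  hand: [-1,-1,-1,-1,-1,-1,-1,-1]

```text
t: 2.4
tcp_pos: [506.2, 112.6, 162.4]
tool_rot: [2.023, 2.402, 0.002]
ft_force: [-0.5, 0.1, -0.0]
grip_width: 85.2
finger_force: 0.0
```

Run:
```python
from h import *
s=robot.get_state(); print(s["tcp_pos"],s["tool_rot"],s["joints"])
im=snap("scene","s1")
print(proj("scene",[520,92,122]),proj("scene",s["tcp_pos"]))
c=cv2.imread("pics/s1.png")[100:240,130:330]
cv2.imwrite("pics/s1c.png",cv2.resize(c,None,fx=4,fy=4,interpolation=cv2.INTER_CUBIC))
```

```text
[506.18140053 112.56199336 162.41626153] [2.02301745e+00 2.40240396e+00 1.97644831e-03] [-0.37299138  0.73032893  0.17001657  1.78367212 -0.18971087  0.64192372
  0.07767523]
[228.54297938 172.20512063] [216.67511025 159.44730049]
```

View pics/s1c.png

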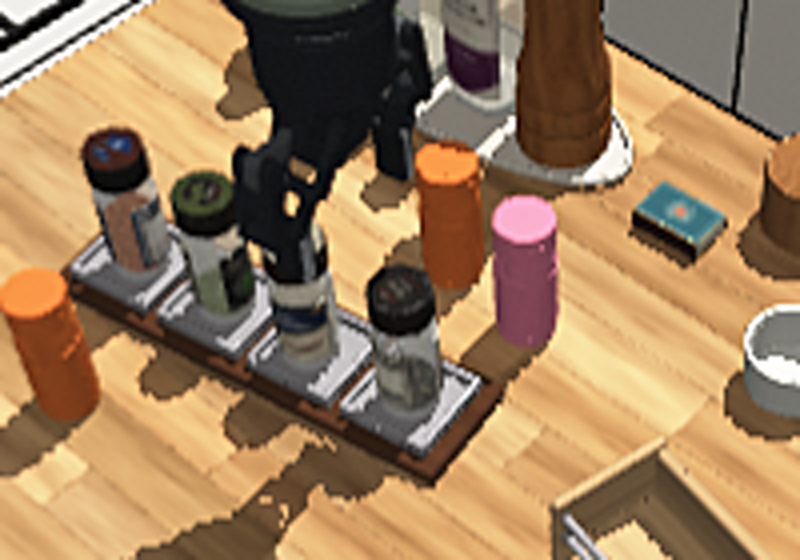

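>>> jog_arm:
  offset:
    - [0.008,-0.011,0]
    - [0.015,-0.022,0]
    - [0.015,-0.022,-0.01]
    - [0.015,-0.022,-0.04]
    - [0.015,-0.022,-0.07]
    - [0.015,-0.022,-0.089]
    - [0.015,-0.022,-0.089]
    - [0.015,-0.022,-0.089]
  twist:
    - [0,0,0]
    - [0,0,0]
    - [0,0,0]
    - [0,0,0]
    - [0,0,0]
    - [0,0,0]
    - [0,0,0]
    - [0,0,0]
  hand: [-1,-1,-1,-1,-1,-1,-1,-1]

```text
t: 3.25
tcp_pos: [520.8, 90.2, 72.5]
tool_rot: [-2.024, -2.403, 0.0]
ft_force: [-0.4, 0.2, -0.1]
grip_width: 85.3
finger_force: 0.0
```

>>> jog_arm:
  offset:
    - [0,0,0]
    - [0,0,0]
    - [0,0,0]
    - [0,0,0]
    - [0,0,0]
    - [0,0,0]
    - [0,0,0]
    - [0,0,0]
  twist:
    - [0,0,0]
    - [0,0,0]
    - [0,0,0]
    - [0,0,0]
    - [0,0,0]
    - [0,0,0]
    - [0,0,0]
    - [0,0,0]
  hand: [0,0,0.4,0.4,1,1,1,1]

```text
t: 4.05
tcp_pos: [521.2, 90.5, 72.9]
tool_rot: [2.023, 2.402, 0.002]
ft_force: [0.6, 0.0, 6.4]
grip_width: 40.4
finger_force: 39.1
```

>>> jog_arm:
  offset:
    - [0,0,0.01]
    - [0,0,0.04]
    - [0,0,0.075]
    - [0,-0.005,0.1]
    - [-0.002,-0.025,0.11]
    - [-0.005,-0.055,0.11]
    - [-0.01,-0.09,0.11]
    - [-0.013,-0.125,0.11]
    - [-0.016,-0.16,0.11]
    - [-0.02,-0.195,0.11]
  twist:
    - [0,0,0]
    - [0,0,0]
    - [0,0,0]
    - [0,0,0]
    - [0,0,-0.02]
    - [0,0,-0.05]
    - [0,0,-0.08]
    - [0,0,-0.11]
    - [0,0,-0.14]
    - [0,0,-0.18]
  hand: [1,1,1,1,1,1,1,1,1,1]

```text
t: 5.05
tcp_pos: [500.3, -105.9, 183.0]
tool_rot: [2.233, 2.21, 0.0]
ft_force: [1.2, -0.3, 0.1]
grip_width: 40.0
finger_force: 40.4
```

>>> jog_arm:
  offset:
    - [-0.003,-0.035,0]
    - [-0.006,-0.07,0]
    - [-0.01,-0.105,0]
    - [-0.013,-0.14,0]
    - [-0.016,-0.17,0]
    - [-0.018,-0.195,0]
    - [-0.02,-0.21,0]
    - [-0.02,-0.216,0]
    - [-0.02,-0.216,0]
    - [-0.02,-0.216,0]
  twist:
    - [0,0,-0.03]
    - [0,0,-0.06]
    - [0,0,-0.09]
    - [0,0,-0.12]
    - [0,0,-0.15]
    - [0,0,-0.18]
    - [0,0,-0.2]
    - [0,0,-0.2]
    - [0,0,-0.2]
    - [0,0,-0.2]
  hand: [1,1,1,1,1,1,1,1,1,1]

```text
t: 6.05
tcp_pos: [481.1, -319.3, 182.3]
tool_rot: [-2.439, -1.979, -0.001]
ft_force: [0.0, -0.2, -1.0]
grip_width: 39.8
finger_force: 40.3
```

Run:
```python
from h import *
s=robot.get_state(); print(s["tcp_pos"],s["tool_rot"],s["joints"])
snap("scene","s2");snap("top","t2")
for n in("scene","top"): print(proj(n,[480.6,-322.3,14]))
a=cv2.imread("pics/s2.png")[150:350,250:410];b=cv2.imread("pics/t2.png")[180:290,290:470]
cv2.imwrite("pics/s2c.png",np.hstack([cv2.resize(a,(400,500),interpolation=cv2.INTER_CUBIC),cv2.copyMakeBorder(cv2.resize(b,(400,244),interpolation=cv2.INTER_CUBIC),0,256,0,0,0)]))
```

```text
[ 481.08090224 -319.28761378  182.34097296] [-2.43887476e+00 -1.97929214e+00 -7.05284878e-04] [ 0.43572283  0.78002722  0.19114103  1.54467563 -0.18210193  0.83483362
  0.48818009]
[354.83394135 310.86157846]
[423.21043727 244.43193203]
```

View pics/s2c.png

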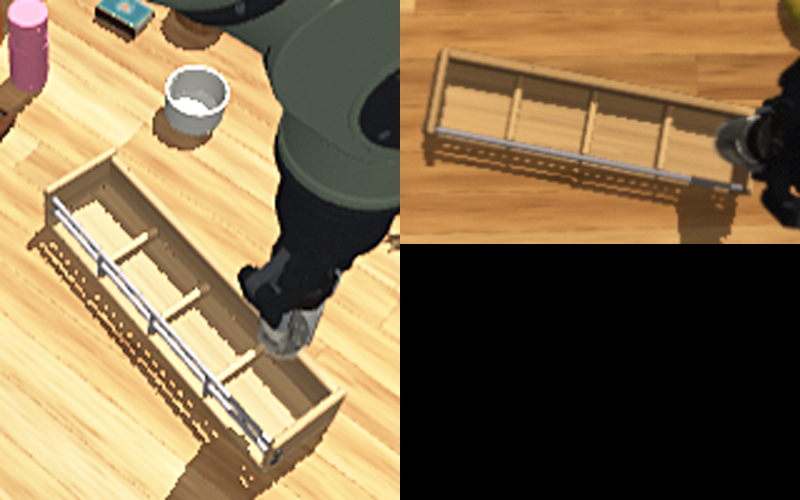

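>>> jog_arm:
  offset:
    - [0,-0.003,-0.01]
    - [0,-0.003,-0.03]
    - [0,-0.003,-0.055]
    - [0,-0.003,-0.08]
    - [0,-0.003,-0.095]
    - [0,-0.003,-0.105]
    - [0,-0.003,-0.11]
    - [0,-0.003,-0.111]
    - [0,-0.003,-0.112]
    - [0,-0.003,-0.112]
  twist:
    - [0,0,0]
    - [0,0,0]
    - [0,0,0]
    - [0,0,0]
    - [0,0,0]
    - [0,0,0]
    - [0,0,0]
    - [0,0,0]
    - [0,0,0]
    - [0,0,0]
  hand: [1,1,1,1,1,1,1,1,1,1]

```text
t: 7.15
tcp_pos: [480.9, -323.7, 71.0]
tool_rot: [2.44, 1.977, 0.0]
ft_force: [-1.3, 1.0, 1.1]
grip_width: 39.9
finger_force: 40.2
```

>>> jog_arm:
  offset:
    - [0,0,-0.001]
    - [0,0,-0.001]
    - [0,0,-0.001]
    - [0,0,-0.001]
    - [0,0,-0.001]
    - [0,0,-0.001]
    - [0,0,0.02]
    - [0,0,0.05]
    - [0,0,0.08]
    - [0,0,0.1]
  twist:
    - [0,0,0]
    - [0,0,0]
    - [0,0,0]
    - [0,0,0]
    - [0,0,0]
    - [0,0,0]
    - [0,0,0]
    - [0,0,0]
    - [0,0,0]
    - [0,0,0]
  hand: [1,0.4,-0.2,-0.6,-1,-1,-1,-1,-1,-1]

```text
t: 8.15
tcp_pos: [480.9, -323.8, 172.2]
tool_rot: [2.44, 1.977, 0.001]
ft_force: [0.4, -0.1, -0.8]
grip_width: 85.3
finger_force: 0.0
```

>>> jog_arm:
  offset:
    - [0,0.01,0.015]
    - [0.002,0.035,0.02]
    - [0.004,0.07,0.02]
    - [0.006,0.11,0.02]
    - [0.008,0.15,0.02]
    - [0.01,0.19,0.02]
    - [0.012,0.23,0.02]
    - [0.014,0.27,0.02]
    - [0.016,0.31,0.02]
    - [0.018,0.35,0.02]
  twist:
    - [0,0,0]
    - [0,0,0.02]
    - [0,0,0.05]
    - [0,0,0.08]
    - [0,0,0.11]
    - [0,0,0.14]
    - [0,0,0.17]
    - [0,0,0.2]
    - [0,0,0.23]
    - [0,0,0.26]
  hand: [-1,-1,-1,-1,-1,-1,-1,-1,-1,-1]

```text
t: 9.15
tcp_pos: [498.0, 28.7, 190.1]
tool_rot: [-2.162, -2.279, 0.001]
ft_force: [0.9, 0.9, -0.1]
grip_width: 85.6
finger_force: 0.0
```

>>> jog_arm:
  offset:
    - [0.003,0.04,0]
    - [0.005,0.08,0]
    - [0.007,0.115,0]
    - [0.008,0.135,0]
    - [0.008,0.139,0]
    - [0.008,0.139,-0.02]
    - [0.008,0.139,-0.035]
    - [0.008,0.139,-0.035]
    - [0.008,0.139,-0.035]
  twist:
    - [0,0,0.04]
    - [0,0,0.08]
    - [0,0,0.11]
    - [0,0,0.118]
    - [0,0,0.118]
    - [0,0,0.118]
    - [0,0,0.118]
    - [0,0,0.118]
    - [0,0,0.118]
  hand: [-1,-1,-1,-1,-1,-1,-1,-1,-1]

```text
t: 10.05
tcp_pos: [506.6, 165.0, 155.6]
tool_rot: [-2.027, -2.4, 0.001]
ft_force: [0.0, -0.7, -0.1]
grip_width: 85.1
finger_force: 0.0
```

Run:
```python
from h import *
s=robot.get_state(); print(s["tcp_pos"],s["tool_rot"])
snap("scene","s3")
for p in([506.5,168.3,122],[496.3,238.1,122],[484.5,310,122],[480.8,-323,119]): print(proj("scene",p))
a=cv2.imread("pics/s3.png")[110:260,130:290];b=cv2.imread("pics/s3.png")[200:350,250:410]
cv2.imwrite("pics/s3c.png",np.hstack([cv2.resize(x,(400,375),interpolation=cv2.INTER_CUBIC) for x in(a,b)]))
```

```text
[506.5664614  164.96846352 155.61306593] [-2.02692318e+00 -2.40010813e+00  7.52606413e-04]
[202.37205623 159.63061584]
[180.04332633 148.12154913]
[157.5491086  136.99691049]
[363.38386562 289.05696393]
```

View pics/s3c.png

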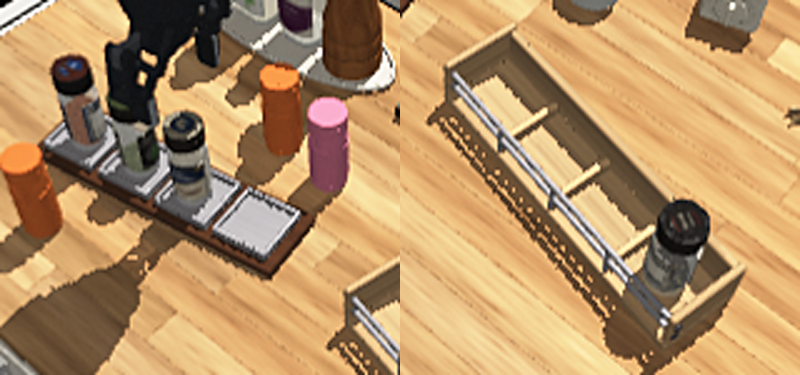

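Jar_4 stands upright in the rightmost bay, cap at about (364,288) in the scene picture. Jar_1's cap is at about (204,159). Next I'll pick jar_1.

>>> jog_arm:
  offset:
    - [0,0.001,-0.01]
    - [0,0.001,-0.035]
    - [0,0.001,-0.06]
    - [0,0.001,-0.0825]
    - [0,0.001,-0.0825]
    - [0,0.001,-0.0825]
  twist:
    - [0,0,0]
    - [0,0,0]
    - [0,0,0]
    - [0,0,0]
    - [0,0,0]
    - [0,0,0]
  hand: [-1,-1,-1,-1,-1,-1]

```text
t: 10.7
tcp_pos: [506.8, 166.4, 73.2]
tool_rot: [-2.026, -2.401, 0.0]
ft_force: [-0.7, -0.2, -0.1]
grip_width: 85.7
finger_force: 0.0
```

>>> jog_arm:
  offset:
    - [0,0,0]
    - [0,0,0]
    - [0,0,0]
    - [0,0,0]
    - [0,0,0]
    - [0,0,0]
    - [0,0,0]
    - [0,0,0]
  twist:
    - [0,0,0]
    - [0,0,0]
    - [0,0,0]
    - [0,0,0]
    - [0,0,0]
    - [0,0,0]
    - [0,0,0]
    - [0,0,0]
  hand: [0,0,0.4,0.4,1,1,1,1]

```text
t: 11.5
tcp_pos: [507.1, 166.6, 73.5]
tool_rot: [2.026, 2.401, 0.002]
ft_force: [-0.3, 0.2, 9.1]
grip_width: 40.0
finger_force: 39.2
```

>>> jog_arm:
  offset:
    - [0,0,0.01]
    - [0,0,0.04]
    - [0,0,0.075]
    - [0,-0.005,0.1]
    - [-0.002,-0.025,0.11]
    - [-0.003,-0.055,0.11]
    - [-0.004,-0.09,0.11]
    - [-0.005,-0.125,0.11]
    - [-0.006,-0.16,0.11]
    - [-0.007,-0.195,0.11]
  twist:
    - [0,0,0]
    - [0,0,0]
    - [0,0,0]
    - [0,0,0]
    - [0,0,-0.02]
    - [0,0,-0.05]
    - [0,0,-0.08]
    - [0,0,-0.11]
    - [0,0,-0.14]
    - [0,0,-0.18]
  hand: [1,1,1,1,1,1,1,1,1,1]

```text
t: 12.5
tcp_pos: [499.4, -29.9, 183.5]
tool_rot: [2.235, 2.208, 0.0]
ft_force: [1.5, 0.4, -1.1]
grip_width: 40.1
finger_force: 40.7
```

>>> jog_arm:
  offset:
    - [0,-0.035,0]
    - [-0.001,-0.07,0]
    - [-0.002,-0.105,0]
    - [-0.002,-0.14,0]
    - [-0.003,-0.17,0]
    - [-0.003,-0.2,0]
    - [-0.003,-0.215,0]
    - [-0.003,-0.221,0]
    - [-0.003,-0.221,0]
    - [-0.003,-0.221,0]
  twist:
    - [0,0,-0.03]
    - [0,0,-0.06]
    - [0,0,-0.09]
    - [0,0,-0.12]
    - [0,0,-0.15]
    - [0,0,-0.18]
    - [0,0,-0.197]
    - [0,0,-0.197]
    - [0,0,-0.197]
    - [0,0,-0.197]
  hand: [1,1,1,1,1,1,1,1,1,1]

```text
t: 13.5
tcp_pos: [497.0, -248.2, 182.9]
tool_rot: [-2.438, -1.981, -0.001]
ft_force: [0.9, 0.2, -1.4]
grip_width: 40.0
finger_force: 40.7
```

>>> jog_arm:
  offset:
    - [-0.001,-0.001,-0.01]
    - [-0.001,-0.001,-0.03]
    - [-0.001,-0.001,-0.055]
    - [-0.001,-0.001,-0.08]
    - [-0.001,-0.001,-0.095]
    - [-0.001,-0.001,-0.105]
    - [-0.001,-0.001,-0.11]
    - [-0.001,-0.001,-0.111]
    - [-0.001,-0.001,-0.112]
    - [-0.001,-0.001,-0.112]
  twist:
    - [0,0,0]
    - [0,0,0]
    - [0,0,0]
    - [0,0,0]
    - [0,0,0]
    - [0,0,0]
    - [0,0,0]
    - [0,0,0]
    - [0,0,0]
    - [0,0,0]
  hand: [1,1,1,1,1,1,1,1,1,1]

```text
t: 14.5
tcp_pos: [495.8, -250.6, 71.5]
tool_rot: [2.44, 1.979, 0.0]
ft_force: [-1.5, 0.8, 2.8]
grip_width: 39.8
finger_force: 40.7
```

>>> jog_arm:
  offset:
    - [0,0,-0.001]
    - [0,0,-0.001]
    - [0,0,-0.001]
    - [0,0,-0.001]
    - [0,0,-0.001]
    - [0,0,-0.001]
    - [0,0,0.02]
    - [0,0,0.05]
    - [0,0,0.08]
    - [0,0,0.1]
  twist:
    - [0,0,0]
    - [0,0,0]
    - [0,0,0]
    - [0,0,0]
    - [0,0,0]
    - [0,0,0]
    - [0,0,0]
    - [0,0,0]
    - [0,0,0]
    - [0,0,0]
  hand: [1,0.4,-0.2,-0.6,-1,-1,-1,-1,-1,-1]

```text
t: 15.5
tcp_pos: [495.9, -250.7, 172.7]
tool_rot: [2.439, 1.978, 0.001]
ft_force: [-0.1, -0.8, -0.4]
grip_width: 85.5
finger_force: 0.0
```

>>> jog_arm:
  offset:
    - [0,0.01,0.015]
    - [0,0.035,0.02]
    - [0,0.07,0.02]
    - [0,0.11,0.02]
    - [0,0.15,0.02]
    - [0,0.19,0.02]
    - [0,0.23,0.02]
    - [0,0.27,0.02]
    - [0,0.31,0.02]
    - [0,0.35,0.02]
  twist:
    - [0,0,0]
    - [0,0,0.02]
    - [0,0,0.05]
    - [0,0,0.08]
    - [0,0,0.11]
    - [0,0,0.14]
    - [0,0,0.17]
    - [0,0,0.2]
    - [0,0,0.23]
    - [0,0,0.26]
  hand: [-1,-1,-1,-1,-1,-1,-1,-1,-1,-1]

```text
t: 16.5
tcp_pos: [494.9, 101.7, 190.6]
tool_rot: [-2.161, -2.28, 0.001]
ft_force: [0.4, -0.5, -0.0]
grip_width: 85.1
finger_force: 0.0
```

>>> jog_arm:
  offset:
    - [0,0.04,0]
    - [0.001,0.08,0]
    - [0.002,0.115,0]
    - [0.002,0.133,0]
    - [0.002,0.137,0]
    - [0.002,0.137,-0.02]
    - [0.002,0.137,-0.035]
    - [0.002,0.137,-0.035]
    - [0.002,0.137,-0.035]
  twist:
    - [0,0,0.04]
    - [0,0,0.08]
    - [0,0,0.11]
    - [0,0,0.118]
    - [0,0,0.118]
    - [0,0,0.118]
    - [0,0,0.118]
    - [0,0,0.118]
    - [0,0,0.118]
  hand: [-1,-1,-1,-1,-1,-1,-1,-1,-1]

```text
t: 17.4
tcp_pos: [497.8, 235.6, 156.2]
tool_rot: [2.026, 2.4, -0.001]
ft_force: [-0.1, 0.9, 0.0]
grip_width: 85.1
finger_force: 0.0
```

Run:
```python
from h import *
s=robot.get_state(); print(s["tcp_pos"],s["tool_rot"])
snap("scene","s4")
for p in([496.8,236.5,122],[484.5,310,122],[496,-250,119]): print(proj("scene",p))
a=cv2.imread("pics/s4.png")[90:240,110:270];b=cv2.imread("pics/s4.png")[200:350,250:410]
cv2.imwrite("pics/s4c.png",np.hstack([cv2.resize(x,(400,375),interpolation=cv2.INTER_CUBIC) for x in(a,b)]))
```

```text
[497.84101559 235.58305323 156.17515471] [ 2.02641009e+00  2.40043718e+00 -7.42395895e-04]
[180.62632361 148.32296676]
[157.5491086  136.99691049]
[338.16090907 262.62817048]
```

View pics/s4c.png

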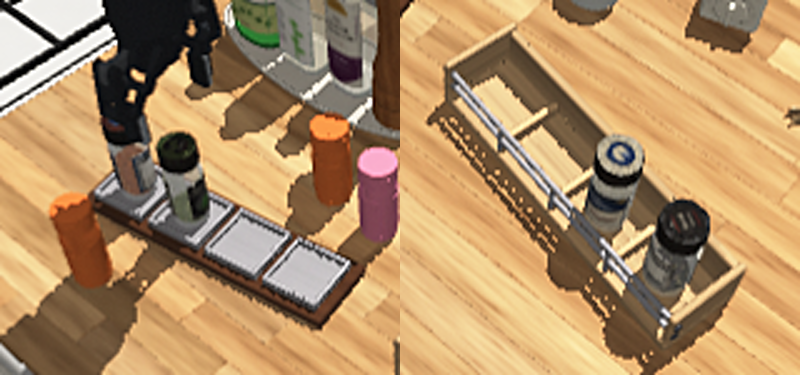

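Jar_1 stands upright in the third bay. Jar_2's cap is at about (182,148), under the open gripper.

>>> jog_arm:
  offset:
    - [0,0,-0.01]
    - [0,0,-0.035]
    - [0,0,-0.06]
    - [0,0,-0.083]
    - [0,0,-0.083]
    - [0,0,-0.083]
  twist:
    - [0,0,0]
    - [0,0,0]
    - [0,0,0]
    - [0,0,0]
    - [0,0,0]
    - [0,0,0]
  hand: [-1,-1,-1,-1,-1,-1]

```text
t: 18.05
tcp_pos: [497.8, 236.3, 73.2]
tool_rot: [2.025, 2.402, -0.0]
ft_force: [-0.1, -0.6, -0.1]
grip_width: 85.5
finger_force: 0.0
```

>>> jog_arm:
  offset:
    - [0,0,0]
    - [0,0,0]
    - [0,0,0]
    - [0,0,0]
    - [0,0,0]
    - [0,0,0]
    - [0,0,0]
    - [0,0,0]
  twist:
    - [0,0,0]
    - [0,0,0]
    - [0,0,0]
    - [0,0,0]
    - [0,0,0]
    - [0,0,0]
    - [0,0,0]
    - [0,0,0]
  hand: [0,0,0.4,0.4,1,1,1,1]

```text
t: 18.85
tcp_pos: [497.9, 236.6, 73.5]
tool_rot: [2.025, 2.402, 0.001]
ft_force: [-2.4, -0.8, 9.6]
grip_width: 40.0
finger_force: 39.2
```

>>> jog_arm:
  offset:
    - [0,0,0.01]
    - [0,0,0.04]
    - [0,0,0.075]
    - [0,-0.005,0.1]
    - [0.001,-0.025,0.11]
    - [0.002,-0.055,0.11]
    - [0.003,-0.09,0.11]
    - [0.004,-0.125,0.11]
    - [0.005,-0.16,0.11]
    - [0.006,-0.195,0.11]
  twist:
    - [0,0,0]
    - [0,0,0]
    - [0,0,0]
    - [0,0,0]
    - [0,0,-0.02]
    - [0,0,-0.05]
    - [0,0,-0.08]
    - [0,0,-0.11]
    - [0,0,-0.14]
    - [0,0,-0.18]
  hand: [1,1,1,1,1,1,1,1,1,1]

```text
t: 19.85
tcp_pos: [503.1, 39.1, 182.8]
tool_rot: [-2.235, -2.207, 0.001]
ft_force: [0.9, 0.3, -1.5]
grip_width: 39.9
finger_force: 40.7
```

>>> jog_arm:
  offset:
    - [0.001,-0.035,0]
    - [0.002,-0.07,0]
    - [0.004,-0.105,0]
    - [0.005,-0.14,0]
    - [0.006,-0.17,0]
    - [0.008,-0.2,0]
    - [0.008,-0.213,0]
    - [0.008,-0.217,0]
    - [0.008,-0.217,0]
    - [0.008,-0.217,0]
  twist:
    - [0,0,-0.03]
    - [0,0,-0.06]
    - [0,0,-0.09]
    - [0,0,-0.12]
    - [0,0,-0.15]
    - [0,0,-0.18]
    - [0,0,-0.195]
    - [0,0,-0.195]
    - [0,0,-0.195]
    - [0,0,-0.195]
  hand: [1,1,1,1,1,1,1,1,1,1]

```text
t: 20.85
tcp_pos: [511.7, -174.4, 182.7]
tool_rot: [-2.435, -1.984, -0.0]
ft_force: [-0.1, -0.4, -1.5]
grip_width: 39.8
finger_force: 40.7
```

>>> jog_arm:
  offset:
    - [0,-0.001,-0.01]
    - [0,-0.001,-0.03]
    - [0,-0.001,-0.055]
    - [0,-0.001,-0.08]
    - [0,-0.001,-0.095]
    - [0,-0.001,-0.105]
    - [0,-0.001,-0.11]
    - [0,-0.001,-0.111]
    - [0,-0.001,-0.112]
    - [0,-0.001,-0.112]
  twist:
    - [0,0,0]
    - [0,0,0]
    - [0,0,0]
    - [0,0,0]
    - [0,0,0]
    - [0,0,0]
    - [0,0,0]
    - [0,0,0]
    - [0,0,0]
    - [0,0,0]
  hand: [1,1,1,1,1,1,1,1,1,1]

```text
t: 21.85
tcp_pos: [511.8, -176.4, 71.5]
tool_rot: [2.437, 1.983, 0.001]
ft_force: [-3.2, 1.1, 7.3]
grip_width: 40.0
finger_force: 41.3
```

>>> jog_arm:
  offset:
    - [0,0,-0.001]
    - [0,0,-0.001]
    - [0,0,-0.001]
    - [0,0,-0.001]
    - [0,0,-0.001]
    - [0,0,-0.001]
    - [0,0,0.02]
    - [0,0,0.05]
    - [0,0,0.08]
    - [0,0,0.1]
  twist:
    - [0,0,0]
    - [0,0,0]
    - [0,0,0]
    - [0,0,0]
    - [0,0,0]
    - [0,0,0]
    - [0,0,0]
    - [0,0,0]
    - [0,0,0]
    - [0,0,0]
  hand: [1,0.4,-0.2,-0.6,-1,-1,-1,-1,-1,-1]

```text
t: 22.85
tcp_pos: [512.0, -176.7, 172.6]
tool_rot: [2.436, 1.982, 0.001]
ft_force: [-0.2, 0.4, -1.0]
grip_width: 85.3
finger_force: 0.0
```

>>> jog_arm:
  offset:
    - [0,0.01,0.015]
    - [0,0.035,0.02]
    - [-0.002,0.07,0.02]
    - [-0.004,0.11,0.02]
    - [-0.006,0.15,0.02]
    - [-0.008,0.19,0.02]
    - [-0.01,0.23,0.02]
    - [-0.012,0.27,0.02]
    - [-0.015,0.31,0.02]
    - [-0.018,0.35,0.02]
  twist:
    - [0,0,0]
    - [0,0,0.02]
    - [0,0,0.05]
    - [0,0,0.08]
    - [0,0,0.11]
    - [0,0,0.14]
    - [0,0,0.17]
    - [0,0,0.2]
    - [0,0,0.23]
    - [0,0,0.26]
  hand: [-1,-1,-1,-1,-1,-1,-1,-1,-1,-1]

```text
t: 23.85
tcp_pos: [493.3, 175.1, 190.8]
tool_rot: [2.158, 2.283, 0.0]
ft_force: [0.4, -0.5, 0.2]
grip_width: 85.0
finger_force: 0.0
```

>>> jog_arm:
  offset:
    - [-0.002,0.04,0]
    - [-0.005,0.08,0]
    - [-0.007,0.115,0]
    - [-0.008,0.132,0]
    - [-0.008,0.136,0]
    - [-0.008,0.136,-0.02]
    - [-0.008,0.136,-0.035]
    - [-0.008,0.136,-0.035]
    - [-0.008,0.136,-0.035]
  twist:
    - [0,0,0.04]
    - [0,0,0.08]
    - [0,0,0.11]
    - [0,0,0.115]
    - [0,0,0.115]
    - [0,0,0.115]
    - [0,0,0.115]
    - [0,0,0.115]
    - [0,0,0.115]
  hand: [-1,-1,-1,-1,-1,-1,-1,-1,-1]

```text
t: 24.75
tcp_pos: [486.0, 308.8, 156.2]
tool_rot: [2.026, 2.401, -0.0]
ft_force: [-0.1, 0.5, -0.8]
grip_width: 85.0
finger_force: 0.0
```

Run:
```python
from h import *
s=robot.get_state(); print(s["tcp_pos"],s["tool_rot"])
snap("scene","s5")
for p in([484.8,308.5,122],[511.7,-176,119]): print(proj("scene",p))
a=cv2.imread("pics/s5.png")[90:240,90:250];b=cv2.imread("pics/s5.png")[200:350,250:410]
cv2.imwrite("pics/s5c.png",np.hstack([cv2.resize(x,(400,375),interpolation=cv2.INTER_CUBIC) for x in(a,b)]))
```

```text
[486.01900838 308.75797515 156.2066775 ] [ 2.02584615e+00  2.40085162e+00 -3.74164660e-04]
[158.02608623 137.21351626]
[314.64658815 237.81157154]
```

View pics/s5c.png

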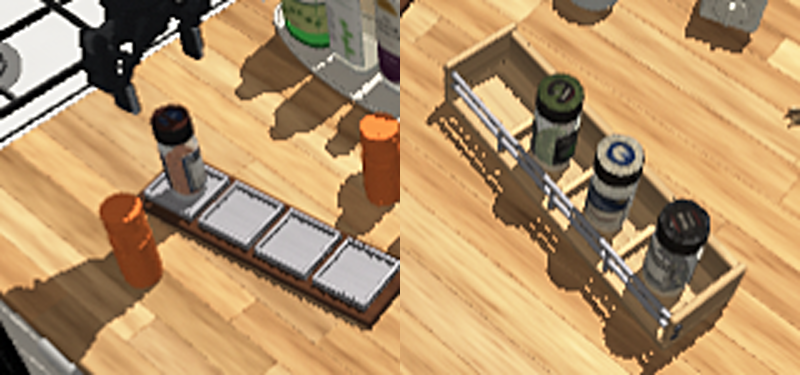

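Jars 2, 1 and 4 stand upright in bays 2 to 4. Jar_3's cap is at about (159,137), under the gripper.

>>> jog_arm:
  offset:
    - [-0.001,-0.001,-0.01]
    - [-0.001,-0.001,-0.035]
    - [-0.001,-0.001,-0.06]
    - [-0.001,-0.001,-0.083]
    - [-0.001,-0.001,-0.083]
    - [-0.001,-0.001,-0.083]
  twist:
    - [0,0,0]
    - [0,0,0]
    - [0,0,0]
    - [0,0,0]
    - [0,0,0]
    - [0,0,0]
  hand: [-1,-1,-1,-1,-1,-1]

```text
t: 25.4
tcp_pos: [484.9, 308.3, 73.3]
tool_rot: [2.025, 2.402, 0.0]
ft_force: [0.7, -0.0, 0.2]
grip_width: 85.6
finger_force: 0.0
```

>>> jog_arm:
  offset:
    - [0,0,0]
    - [0,0,0]
    - [0,0,0]
    - [0,0,0]
    - [0,0,0]
    - [0,0,0]
    - [0,0,0]
    - [0,0,0]
  twist:
    - [0,0,0]
    - [0,0,0]
    - [0,0,0]
    - [0,0,0]
    - [0,0,0]
    - [0,0,0]
    - [0,0,0]
    - [0,0,0]
  hand: [0,0,0.4,0.4,1,1,1,1]

```text
t: 26.2
tcp_pos: [485.0, 308.7, 73.5]
tool_rot: [2.025, 2.402, 0.002]
ft_force: [-0.0, -0.4, 7.5]
grip_width: 40.2
finger_force: 39.4
```

>>> jog_arm:
  offset:
    - [0,0,0.01]
    - [0,0,0.04]
    - [0,0,0.075]
    - [0,-0.005,0.1]
    - [0.003,-0.025,0.11]
    - [0.006,-0.055,0.11]
    - [0.009,-0.09,0.11]
    - [0.012,-0.125,0.11]
    - [0.016,-0.16,0.11]
    - [0.02,-0.195,0.11]
  twist:
    - [0,0,0]
    - [0,0,0]
    - [0,0,0]
    - [0,0,0]
    - [0,0,-0.02]
    - [0,0,-0.05]
    - [0,0,-0.08]
    - [0,0,-0.11]
    - [0,0,-0.14]
    - [0,0,-0.18]
  hand: [1,1,1,1,1,1,1,1,1,1]

```text
t: 27.2
tcp_pos: [504.3, 111.0, 182.8]
tool_rot: [-2.235, -2.207, 0.001]
ft_force: [1.0, 0.1, -1.7]
grip_width: 40.0
finger_force: 40.5
```

>>> jog_arm:
  offset:
    - [0.003,-0.035,0]
    - [0.007,-0.07,0]
    - [0.011,-0.105,0]
    - [0.015,-0.14,0]
    - [0.018,-0.17,0]
    - [0.021,-0.197,0]
    - [0.0225,-0.211,0]
    - [0.0225,-0.215,0]
    - [0.0225,-0.215,0]
    - [0.0225,-0.215,0]
  twist:
    - [0,0,-0.03]
    - [0,0,-0.06]
    - [0,0,-0.09]
    - [0,0,-0.12]
    - [0,0,-0.15]
    - [0,0,-0.18]
    - [0,0,-0.195]
    - [0,0,-0.195]
    - [0,0,-0.195]
    - [0,0,-0.195]
  hand: [1,1,1,1,1,1,1,1,1,1]

```text
t: 28.2
tcp_pos: [527.1, -100.2, 182.7]
tool_rot: [-2.435, -1.984, -0.0]
ft_force: [-0.7, -0.1, -1.2]
grip_width: 39.8
finger_force: 40.4
```

>>> jog_arm:
  offset:
    - [0,-0.001,-0.01]
    - [0,-0.001,-0.03]
    - [0,-0.001,-0.055]
    - [0,-0.001,-0.08]
    - [0,-0.001,-0.095]
    - [0,-0.001,-0.105]
    - [0,-0.001,-0.11]
    - [0,-0.001,-0.111]
    - [0,-0.001,-0.112]
    - [0,-0.001,-0.112]
  twist:
    - [0,0,0]
    - [0,0,0]
    - [0,0,0]
    - [0,0,0]
    - [0,0,0]
    - [0,0,0]
    - [0,0,0]
    - [0,0,0]
    - [0,0,0]
    - [0,0,0]
  hand: [1,1,1,1,1,1,1,1,1,1]

```text
t: 29.2
tcp_pos: [527.3, -102.5, 71.5]
tool_rot: [2.437, 1.982, 0.001]
ft_force: [-2.0, 0.1, 2.9]
grip_width: 39.7
finger_force: 40.5
```

>>> jog_arm:
  offset:
    - [0,0,-0.001]
    - [0,0,-0.001]
    - [0,0,-0.001]
    - [0,0,-0.001]
    - [0,0,-0.001]
    - [0,0,-0.001]
    - [0,0,0.02]
    - [0,0,0.05]
    - [0,0,0.08]
    - [0,0,0.1]
  twist:
    - [0,0,0]
    - [0,0,0]
    - [0,0,0]
    - [0,0,0]
    - [0,0,0]
    - [0,0,0]
    - [0,0,0]
    - [0,0,0]
    - [0,0,0]
    - [0,0,0]
  hand: [1,0.4,-0.2,-0.6,-1,-1,-1,-1,-1,-1]

```text
t: 30.2
tcp_pos: [527.4, -102.7, 172.6]
tool_rot: [2.436, 1.982, 0.001]
ft_force: [1.8, 0.1, -0.5]
grip_width: 85.4
finger_force: 0.0
```

>>> jog_arm:
  offset:
    - [0,0.01,0.015]
    - [0,0.035,0.04]
    - [-0.002,0.07,0.05]
    - [-0.004,0.11,0.05]
    - [-0.006,0.15,0.05]
    - [-0.008,0.19,0.05]
    - [-0.01,0.22,0.05]
    - [-0.01,0.24,0.05]
    - [-0.01,0.24,0.05]
    - [-0.01,0.24,0.05]
  twist:
    - [0,0,0]
    - [0,0,0.02]
    - [0,0,0.05]
    - [0,0,0.08]
    - [0,0,0.11]
    - [0,0,0.14]
    - [0,0,0.17]
    - [0,0,0.2]
    - [0,0,0.2]
    - [0,0,0.2]
  hand: [-1,-1,-1,-1,-1,-1,-1,-1,-1,-1]

```text
t: 31.2
tcp_pos: [517.1, 137.2, 220.7]
tool_rot: [2.227, 2.216, -0.001]
ft_force: [0.1, -0.8, -0.6]
grip_width: 85.1
finger_force: 0.0
```

Run:
```python
from h import *
snap("scene","s6");snap("top","t6")
a=cv2.imread("pics/s6.png")[180:350,230:410];b=cv2.imread("pics/t6.png")[100:290,280:480]
cv2.imwrite("pics/s6c.png",np.hstack([cv2.resize(x,(400,380),interpolation=cv2.INTER_CUBIC) for x in(a,b)]))
```

```text
(no output)
```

View pics/s6c.png

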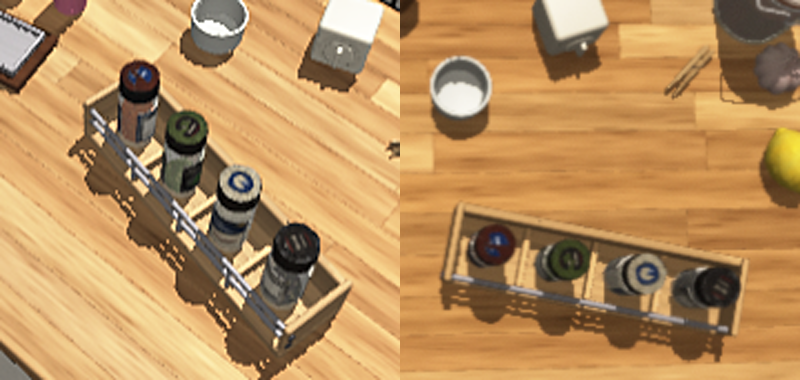

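All four jars stand upright in their bays, in the order jar_3, jar_2, jar_1, jar_4. In the top view the caps are at about (325,222), (362,230), (404,236) and (438,243), and the ramekin is still at (310,144).

```bash
python3 -c "
from h import *
print(robot.sign_off())"
```

```text
the job is handed in; nothing more can be done
None
```

The job is handed in at about 31 s: all four jars stand upright in the new rack in their original order (jar_3, jar_2, jar_1, jar_4 from left to right), and the ramekin and look-alikes were not touched.

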